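# Poise the gel tank's lid over the tank

### The job

Take the comb out of the gel tank and hang it squarely across the middle of the steel rinse tray, teeth inside and the bar resting on both long rims, and let it go. Then pick up the tank's lopsided lid by the rib at its balance point, keep it level, and hold it still about 5 cm above the tank's rim, centred over the tank and lined up with it, with the block end over the tank's plug end. Finish while holding the lid there, not resting it on anything, and leave the other things on the bench where they are.

Things in the scene. Friction and masses are not known exactly. Their poses are not given: they have to be found in the camera images.
- comb_bar (a point): Gel comb, white plastic: a straight grip bar 14 mm thick (x), 134 mm long (y), 24 mm high (z) with a row of thin teeth below. At the start it hangs upright across the tank, its bar lying loose on the tops of the two long walls. The point is the centre of the bar, 12 mm above its underside. Either end may go either way round.
- comb: The comb, about 60 g; origin at the middle of the bar's underside, axes as comb_bar. The eight teeth (4 mm thick, row 90 mm long along the bar) reach 26 mm below the underside.
- tray_rim (a point): Rinse tray: open-topped stainless steel box, fixed, 160 mm long (x), 118 mm wide (y), 50 mm high, walls 5 mm. The point is the centre of its mouth at rim height. The comb hangs across its width: bar along y, underside on the tops of the two long walls (bar's centre 12 mm above this point), teeth inside.
- tank_rim (a point): Gel tank: clear plastic box, fixed, 220 mm long (x), 120 mm wide (y), 64 mm high, walls 5 mm. A black plug housing with two upright brass pins (tops 4 mm above the rim) is on the outside of its +x end, reaching 26 mm beyond the wall. The point is the centre of the mouth at rim height.
- tank: The tank's body; origin at the centre of its underside on the bench, axes as tank_rim. Inside, a white slab on a platform, its top 34 mm above the bench.
- lid_balance (a point): The lid's balance point, on its grip rib 40 mm from the lid's middle towards the heavy block (38 mm from the block's inner face), 25 mm above the underside, half-way up the rib. x points to the block end, z up. The rib, grey, is 10 mm thick (y) and 38 mm high, top 44 mm above the underside; pinch it from above, fingers either side.
- lid_mid (a point): The middle of the underside of the lid's plate; axes as lid_balance. The rib runs along the lid's centre line from 90 mm behind the middle (-x) right up to the block.
- lid: The tank's lid, about 450 g, flat on the bench, right way up: a clear plate 220 (x) by 130 (y) by 6 mm with a grey edge, a grey rib along it, and a heavy black socket block 30 (x) by 80 (y) by 30 mm high on top at its +x end, which makes it unbalanced. Origin as lid_mid.
- tube_rack: green plastic tube rack with small white tubes, 70 x 170 x 56 mm, loose; a bystander, origin at the centre of its underside
- beaker: glass beaker, 68 mm across, 85 mm high, loose; a bystander, origin at the centre of its underside
- reagent: amber bottle with cap, 64 mm across, 130 mm high, loose; a bystander, origin at the centre of its underside
- flask: conical glass flask, 76 mm across its foot, 104 mm high, loose; a bystander, origin at the centre of its underside
- tip_box: grey box with a clear top, 84 x 119 x 63 mm, loose; a bystander, origin at the centre of its underside
- tube_block: aluminium tube block, 80 x 36 x 25 mm, lying nearest the robot, loose; a bystander, origin at the centre of its underside
- jar: white jar, 56 mm across, 70 mm high, loose; a bystander, origin at the centre of its underside
Things that resemble listed ones, but are neither listed nor needed, are in the scene too. There is more than one size of the comb; the job needs the smallest.

How it is judged:
On the way, in this order (a step that is already met when the one before it is completed fails the run):
1. the comb hangs across the rinse tray, upright, at rest and let go (x of comb_bar in the frame of tray_rim between -0.06 and 0.06 m and y of comb_bar in the frame of tray_rim between -0.016 and 0.016 m and z of comb_bar in the frame of tray_rim between 0.006 and 0.018 m and angle between comb_bar's own z axis and vertical below 0.12 rad and angle between the y axis of comb_bar and the y axis of tray_rim, either way round below 0.3 rad and contact force between comb and the fingers below 0.05 N and linear speed of comb below 0.03 m/s), for 0.3 s.
2. the lid is lifted clear of the bench, gripped at its balance point and level (contact force between lid and the fingers above 1 N and angle between lid_balance's own z axis and vertical below 0.08 rad and x of the grasp point in the frame of lid_balance between -0.018 and 0.018 m and height (world z) of lid_mid above 0.06 m), for 0.2 s.
At the end, for the whole second after the job is handed in: Lid held by fingers within 18 mm of its balance point, tilt < 0.08 rad, still, underside 25-80 mm over the rim, middle within 22 mm and 0.14 rad of the tank, block over plug end, touching nothing else. Comb at rest, let go, across the tray within 60 mm along, 16 mm across, 0.3 rad, tilt < 0.12 (all of step 1 and contact force between lid and the fingers above 1 N and angle between lid_balance's own z axis and vertical below 0.08 rad and x of the grasp point in the frame of lid_balance between -0.018 and 0.018 m and horizontal distance between lid_mid and tank_rim below 0.022 m and angle between the x axis of lid_mid and the x axis of tank_rim, either way round below 0.14 rad and x of lid_balance in the frame of tank_rim above 0 m and z of lid_mid in the frame of tank_rim between 0.025 and 0.08 m and linear speed of lid below 0.02 m/s and contact force between lid and tank below 0.05 N and contact force between lid and comb below 0.05 N); the arm keeps its last pose, push and grip.
It fails at once if the lid tips by more than 0.26 rad (angle between lid_balance's own z axis and vertical above 0.26 rad).
It fails at once if a bystander is moved by more than 30 mm (distance of any of tube_rack, beaker, reagent, flask, tip_box, tube_block, jar from where it was at the start of the episode above 0.03 m).
It also fails if it takes over 58 s, if anything falls off the work surface, if the arm or the gripper's body presses on something with over 40 N, if the wrist force passes 120 N, or if a joint passes its speed limit or range.

### The arm

A 6-joint arm with a two-finger parallel gripper is mounted at the origin on the work surface. World frame = base frame: x ahead of the robot, y to its left, z up, the work surface at z = 0. Lengths are in m, angles in rad, forces in N, time in s.
With the tool pointing down it reaches from about 0.4 to 0.825 m from the base axis. Payload 7 kg.
Tool frame: the origin (TCP) lies between the finger pads; the fingertips stand 25 mm ahead of it and the grasp point (between the pads) lies 6 mm ahead of it (r.tcp_to_tips is the distance from the TCP to the fingertips, in m); x points along the fingers, z is the direction in which the jaws open and shut, and the axes are right-handed (so a half turn about x gives the same grasp; the last joint's range is limited). The gripper opens to 85 mm and grips with 20 to 120 N. Pads are 22 mm wide; open, the fingers measure 114 mm over their backs; the gripper's body (76 mm by 85 mm) begins 54 mm behind the grasp point. The pads swing forward as they close: fully open they stand 13 mm farther back than shut.
Start: joints at [1.572, 0.359, 0.012, 0, -1.224, -0.288], TCP at [0.191, 0.647, 0.256] pointing down, gripper open.
Joint ranges: [-3.07, 3.07], [-1.43, 2.12], [-1.02, 1.25], [-3.03, 1.67], [-3.05, -0], [-3.03, 3.03]. Speed limits (rad/s): [2.39, 2.39, 3.01, 3.14, 3.14, 3.14].

### API

Orientations are given as a unit quaternion [w, x, y, z].
In Python, from cell import r gives the robot as it stands.
- The arm moves only by the tool apply_moves, never from a script. Its arguments are lists of equal length, an entry for each row: "claw": the closure, from 0 (fully open) to 1 (shut); "delta_pos": the shift along the tool's x, y, z in cm, a list of three; "roll": the turn about the tool's x in degrees. A call has exactly 5 rows; each row is the pose to reach, as a shift and turn from the pose commanded when the call began, along the tool's axes at that moment; what a row does not reach only later rows make up. A row lasts 1/12 s, in which the tool goes at most 41.7 mm and 7.16 degrees, less where a joint would pass 70% of its speed; a pose out of reach is approached as far as the arm can. A call with a gripper value outside its range is refused whole. The fingers move at their own pace and stop on an object; "squeeze" is the grip in N (left out, the last holds). Time passes only in rows, so rows that repeat a pose let the fingers close, or fill a call up. It gives the time, the measured TCP pose, the force and the opening at its end, in the units of the state.
- r.observe(): the state, without advancing time (a new reading comes with each control period).
- r.capture(name): name is "scene" or "top"; returns (picture, depth): 400x640x3 uint8, red, green, blue; 400x640 float32, m along the optical axis (not along the pixel's ray), 0 where there is no reading.
- r.get_calibration(name): a dict with "mtx" (3x3 intrinsics, pixels), "pose" (4x4, takes a point from camera to world coordinates). Camera axes: x right, y up, looking along -z (the intrinsics and any distortion apply to the point x, -y, -z); pixel columns grow to the right and rows downward; lengths in m; the calibration is good to about 2 mm. A picture is of the moment at which its call begins. get_calibration takes no time and is no camera call.
- r.close_job(): hands the job in, once; it reports no verdict.
The state is a dict: "clock": time; "joints": joint angles; "joint_vel": joint speeds; "joint_torque": joint torques, N m; "eef_pos": TCP position; "tool_rot": TCP orientation; "wrist_force": force on the tool from outside, world axes, zero at the start; "torque": the same for the moment, N m; "opening": finger opening in m.
Only numpy, scipy, OpenCV 4.12 (cv2) and the standard library are available. Lean on these libraries where they do the work, as an engineer would, in place of code of your own. Each camera call takes 0.05 s, during which the arm holds its last target.

## Working session

There is one attempt and no reset: what is moved stays moved. The work goes in short steps, Python scripts to look and compute and a tool call to move; the robot and the scene stay as the last step left them, time stands still between calls to the robot, and variables do not carry over. Pictures are saved under pics/ and viewed, and the job is handed in when it is done.

Besides the shell and the picture viewer there is one more tool, called after ">>>" by a JSON object that holds its "op" and its "data". apply_moves: Moves the arm, as the interface text tells. Its arguments: {"type":"object","properties":{"claw":{"type":"array"},"delta_pos":{"type":"array"},"roll":{"type":"array"},"squeeze":{"type":"number"}},"required":["claw","delta_pos","roll"]}

```bash
ls; mkdir -p pics; python3 - <<'E'
from cell import r
import cv2,numpy as np
np.set_printoptions(precision=4,suppress=True)
print(r.observe())
for n in("scene","top"):
    im,d=r.capture(n); c=r.get_calibration(n)
    cv2.imwrite(f"pics/{n}0.png",im[:,:,::-1]); np.savez(f"{n}0.npz",im=im,d=d,**c)
    print(n,c)
E
```

```text
pics
{'clock': 0.0, 'joints': array([ 1.5721,  0.3594,  0.0111, -0.0004, -1.2241, -0.2881]), 'joint_vel': array([-0.0004, -0.0003,  0.0002, -0.    ,  0.001 , -0.0007]), 'joint_torque': array([ -0.0021, -58.3323,  29.342 ,   6.9364,  -0.0057,  -0.    ]), 'eef_pos': array([0.1908, 0.647 , 0.2554]), 'tool_rot': array([-0.4238, -0.5659, -0.423 ,  0.5668]), 'wrist_force': array([0.1985, 0.67  , 0.1605]), 'torque': array([-0.0184, -0.029 , -0.0054]), 'opening': 0.08536660926635724}
scene {'mtx': array([[518.1811,   0.    , 311.3919],
       [  0.    , 518.1811, 206.5082],
       [  0.    ,   0.    ,   1.    ]]), 'pose': array([[ 0.0107, -0.5109,  0.8595,  1.9098],
       [ 0.9997,  0.023 ,  0.0013,  0.007 ],
       [-0.0205,  0.8593,  0.5111,  0.9283],
       [ 0.    ,  0.    ,  0.    ,  1.    ]])}
top {'mtx': array([[484.6808,   0.    , 321.4506],
       [  0.    , 484.6808, 199.0584],
       [  0.    ,   0.    ,   1.    ]]), 'pose': array([[-0.0151,  0.998 , -0.0619,  0.3821],
       [-0.9998, -0.014 ,  0.0173,  0.0117],
       [ 0.0164,  0.0621,  0.9979,  1.6595],
       [ 0.    ,  0.    ,  0.    ,  1.    ]])}
```

View pics/scene0.png

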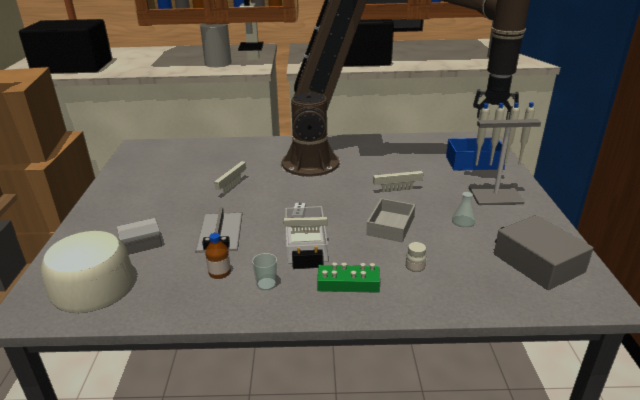

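View pics/top0.png

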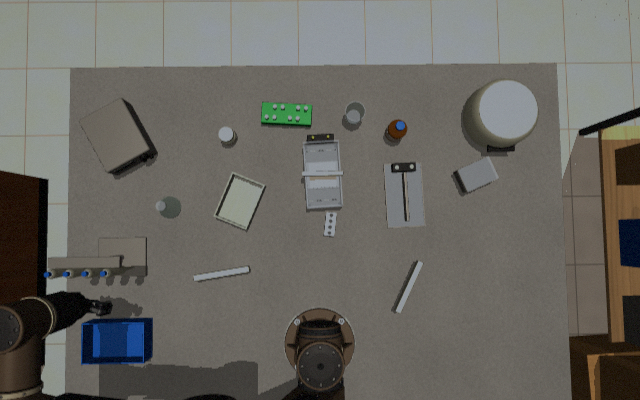

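Scene view: the tank is at about (305,240), with the comb across it and the black plug towards the camera. The lid is at (220,230), the tray at (391,219) and the reagent bottle at (218,258), close to the lid's block. Top view: tank (322,173) with the plug up (+x), tray (240,200) turned, lid (404,195) with its block at (403,167), and the tube block at (330,223). I'll zoom in next to measure.

```bash
cat > h.py <<'E'
import numpy as np,cv2
np.set_printoptions(precision=4,suppress=True)
def ld(n): 
    z=np.load(n+".npz"); return z["im"],z["d"],z["mtx"],z["pose"]
def ray(K,T,u,v):
    d=np.array([(u-K[0,2])/K[0,0],-(v-K[1,2])/K[1,1],-1.0]); return T[:3,3],T[:3,:3]@d
def onz(K,T,u,v,z):
    o,d=ray(K,T,u,v); return o+d*(z-o[2])/d[2]
def proj(K,T,p):
    q=T[:3,:3].T@(np.asarray(p)-T[:3,3]); q=q/-q[2]
    return np.array([K[0,0]*q[0]+K[0,2],-K[1,1]*q[1]+K[1,2]])
def cloud(K,T,d):
    v,u=np.mgrid[:400,:640]; 
    c=np.stack([(u-K[0,2])/K[0,0]*d,-(v-K[1,2])/K[1,1]*d,-d],-1)
    return c@T[:3,:3].T+T[:3,3]
def zoom(im,u0,v0,w,h,s,name):
    cv2.imwrite(name,cv2.resize(im[v0:v0+h,u0:u0+w,::-1],None,fx=s,fy=s,interpolation=cv2.INTER_CUBIC))
E
python3 - <<'E'
from h import *
im,d,K,T=ld("top0")
zoom(im,205,110,240,140,3.3,"pics/tz.png")
P=cloud(K,T,d)
h=np.clip(P[...,2]/0.1*255,0,255).astype(np.uint8); h[d==0]=0
hc=cv2.applyColorMap(h,cv2.COLORMAP_JET)
zoom(hc[:,:,::-1],205,110,240,140,3.3,"pics/tzh.png")
im,d,K,T=ld("scene0")
zoom(im,180,150,260,150,3,"pics/sz.png")
E
```

```text
(no output)
```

View pics/tz.png

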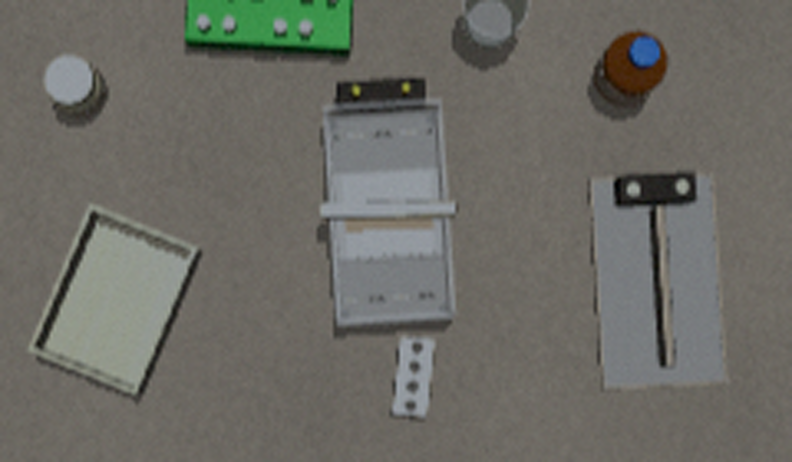

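View pics/tzh.png

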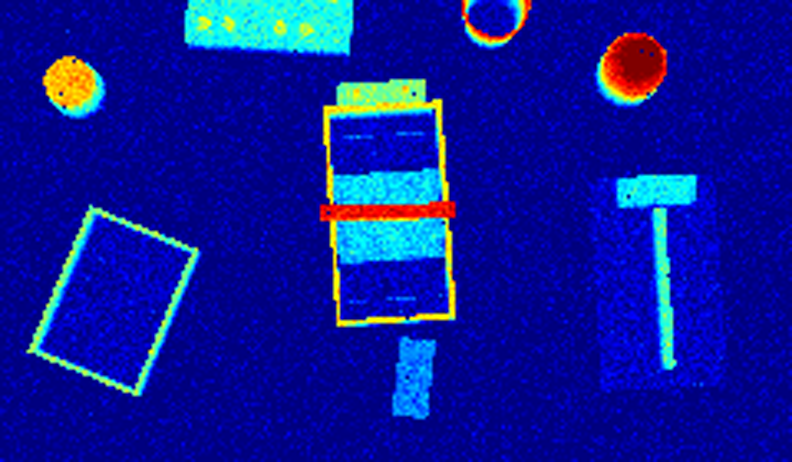

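View pics/sz.png

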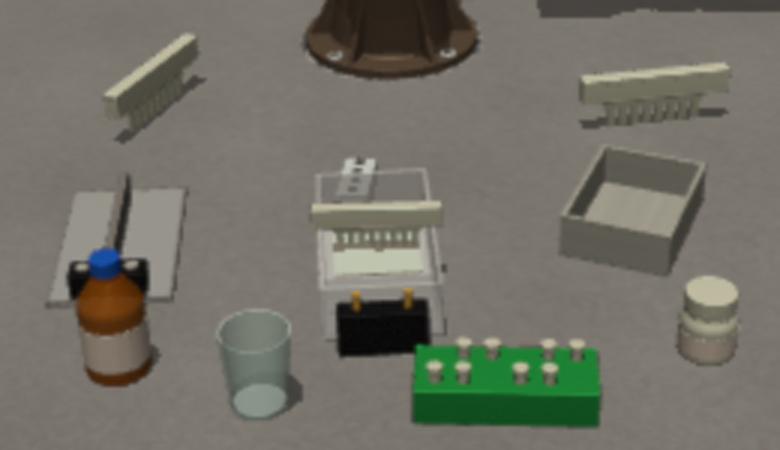

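```bash
cat > meas.py <<'E'
from h import *
def rect(P,d,win,lo,hi,label,zz=None,K=None,T=None):
    u0,v0,w,h=win
    m=np.zeros(d.shape,np.uint8); z=P[...,2]
    m[v0:v0+h,u0:u0+w]=((z>lo)&(z<hi)&(d>0))[v0:v0+h,u0:u0+w]
    n,l,st,c=cv2.connectedComponentsWithStats(m,connectivity=8)
    i=1+np.argmax(st[1:,4]); mm=l==i
    pts=P[mm]; xy=(pts[:,:2]*1000).astype(np.float32)
    (cx,cy),(a,b),ang=cv2.minAreaRect(xy)
    box=cv2.boxPoints(((cx,cy),(a,b),ang))
    if a<b: ang+=90
    print(label,"n",mm.sum(),"zmed %.4f"%np.median(pts[:,2]),"c (%.1f,%.1f) size %.1f x %.1f longax %.2f"%(cx,cy,max(a,b),min(a,b),ang),"mean",pts.mean(0)*1000)
    return mm,pts
if __name__=="__main__":
    import sys
    n=sys.argv[1] if len(sys.argv)>1 else "top0"
    im,d,K,T=ld(n); P=cloud(K,T,d)
    W=(290,135,60,80)
    rect(P,d,W,.078,.11,"comb")
    rect(P,d,W,.055,.075,"tankrim")
    rect(P,d,W,.04,.11,"tank+all")
    rect(P,d,(205,165,70,75),.038,.06,"tray rim")
    rect(P,d,(375,155,60,80),.030,.06,"rib/block")
    m,p=rect(P,d,(382,174,45,62),.033,.06,"rib")
    print(np.polyfit(p[:,0],p[:,1],1))
    rect(P,d,(380,155,50,19),.025,.06,"block")
    rect(P,d,(375,155,60,80),.004,.06,"lid all")
    rect(P,d,(315,205,30,35),.015,.06,"tubeblock")
    rect(P,d,(380,110,40,35),.02,.2,"reagent")
    b=P[240:260,300:380][...,2]; print("bench z",np.median(b))
E
python3 meas.py
```

```text
comb n 180 zmed 0.0876 c (563.4,-18.5) size 130.9 x 14.4 longax 90.64 mean [562.9421 -18.9945  87.6299]
tankrim n 168 zmed 0.0635 c (626.9,-17.5) size 120.0 x 107.3 longax 92.70 mean [643.4217 -18.1639  63.3173]
tank+all n 744 zmed 0.0634 c (577.6,-17.7) size 246.5 x 131.2 longax 2.89 mean [597.107  -19.0384  65.4666]
tray rim n 298 zmed 0.0488 c (480.7,258.2) size 160.1 x 119.2 longax 156.67 mean [480.5808 260.9611  48.8529]
rib/block n 201 zmed 0.0363 c (587.2,-295.7) size 79.7 x 30.1 longax 92.27 mean [ 587.1019 -295.5112   36.2952]
rib n 164 zmed 0.0427 c (483.9,-300.4) size 158.5 x 12.7 longax 1.99 mean [ 484.1879 -299.4762   42.962 ]
[ 0.0363 -0.317 ]
block n 213 zmed 0.0360 c (587.2,-295.7) size 79.7 x 30.1 longax 92.27 mean [ 586.6833 -295.2239   35.8173]
lid all n 1913 zmed 0.0089 c (494.6,-297.7) size 241.7 x 153.2 longax 1.89 mean [ 497.4946 -297.5349   14.7051]
tubeblock n 253 zmed 0.0254 c (398.5,-43.7) size 79.4 x 35.9 longax 172.34 mean [398.7828 -43.7917  25.1835]
reagent n 363 zmed 0.0911 c (707.3,-268.2) size 62.6 x 61.4 longax 169.80 mean [ 701.1302 -263.0136   89.6959]
bench z -0.00032018873250616586
```

```bash
python3 - <<'E'
from h import *
from cell import r
from scipy.spatial.transform import Rotation as R
print("tips",r.tcp_to_tips)
s=r.observe(); q=s["tool_rot"]; M=R.from_quat([q[1],q[2],q[3],q[0]]).as_matrix(); print(M)
im,d,K,T=ld("top0"); P=cloud(K,T,d)
zoom(im,40,210,240,150,3,"pics/rk.png")
h=np.clip(P[...,2]/0.5*255,0,255).astype(np.uint8); h[d==0]=0
zoom(cv2.applyColorMap(h,cv2.COLORMAP_JET)[:,:,::-1],40,210,240,150,3,"pics/rkh.png")
# stand points
def st(lab,win,lo,hi):
    u0,v0,w,hh=win; p=P[v0:v0+hh,u0:u0+w].reshape(-1,3); p=p[(p[:,2]>lo)&(p[:,2]<hi)]
    print(lab,len(p),p.min(0),p.max(0),np.median(p,0))
st("rack",(40,235,110,35),.05,.6); st("rack top",(40,250,85,25),.15,.6)
st("gripper",(85,295,30,25),.1,.6)
st("flask",(150,190,35,30),.02,.3)
st("bigcombL",(190,260,65,25),.02,.2)
# full tank rim
W=(290,135,60,80);m=np.zeros(d.shape,bool); m[135:215,290:350]=((P[...,2]>.057)&(P[...,2]<.072)&(d>0))[135:215,290:350]
p=P[m]; print(cv2.minAreaRect((p[:,:2]*1000).astype(np.float32)))
m[135:215,290:350]=((P[...,2]>.08)&(d>0))[135:215,290:350]
p=P[m]; f=np.polyfit(p[:,1],p[:,0],1); print("comb slope",f,np.degrees(np.arctan(f[0])), p[:,1].min(),p[:,1].max())
E
```

```text
tips 0.025
[[-0.0003  0.9591 -0.283 ]
 [-0.0015 -0.283  -0.9591]
 [-1.      0.0001  0.0015]]
rack 969 [0.2681 0.5564 0.0622] [0.3139 0.7577 0.316 ] [0.2961 0.6485 0.2814]
rack top 1330 [0.2591 0.5564 0.2027] [0.3139 0.7577 0.3415] [0.2892 0.6479 0.2824]
gripper 378 [0.1575 0.5709 0.2479] [0.2105 0.6257 0.3807] [0.181  0.598  0.3308]
flask 335 [0.4303 0.4654 0.02  ] [0.4978 0.5275 0.1105] [0.4619 0.49   0.0523]
bigcombL 359 [0.2229 0.2238 0.0366] [0.2648 0.4056 0.0777] [0.2439 0.3131 0.0669]
((573.4803466796875, -20.133331298828125), (238.18002319335938, 120.03003692626953), 2.828428030014038)
comb slope [-0.006  0.563] -0.3444150731149349 -0.083908994310041 0.046888378387588116
```

View pics/rk.png

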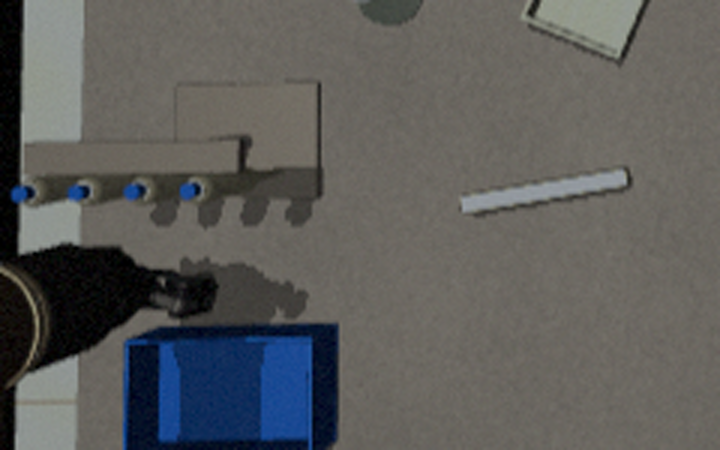

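View pics/rkh.png

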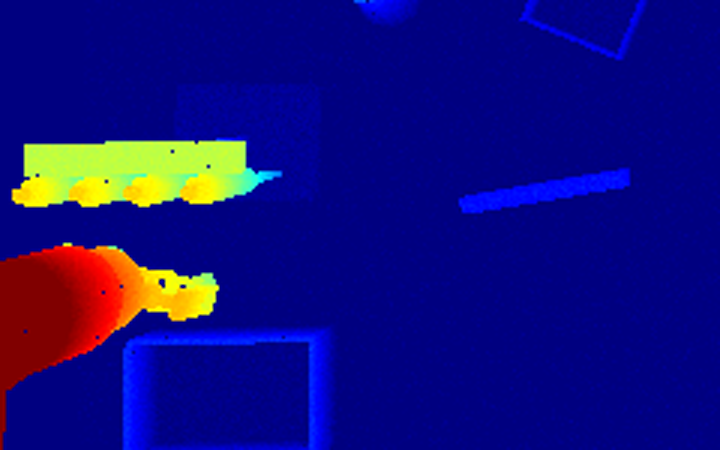

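```bash
cat > w.py <<'E'
import sys
from h import *
from cell import r
from scipy.spatial.transform import Rotation as R
# usage: w.py x y z(TCP, mm) jawdeg -> tool cm + roll (jaw angle mod 180 unless abs)
s=r.observe(); q=s["tool_rot"]; M=R.from_quat([q[1],q[2],q[3],q[0]]).as_matrix()
x,y,z,a=map(float,sys.argv[1:5])
dv=np.array([x,y,z])/1000-s["eef_pos"]
phi=np.degrees(np.arctan2(M[1,2],M[0,2]))
da=(a-phi+90)%180-90
print("t",s["clock"],"pos",s["eef_pos"]*1000,"jaw",phi,"tilt",np.degrees(np.arccos(-M[2,0])),"open",s["opening"],"F",s["wrist_force"],"j",s["joints"])
print("delta cm",M.T@dv*100,"roll",-da, "rows",max(np.linalg.norm(dv)/.0417,abs(da)/7.16))
E
python3 - <<'E'
from meas import *
im,d,K,T=ld("scene0"); P=cloud(K,T,d)
ti,td,tK,tT=ld("top0")
rect(P,d,(270,200,70,40),.078,.11,"comb")
rect(P,d,(270,200,70,60),.056,.11,"tank all")
rect(P,d,(360,195,60,50),.042,.06,"tray rim")
m,p=rect(P,d,(195,200,55,45),.039,.05,"rib")
rect(P,d,(195,232,55,30),.032,.039,"block")
E
python3 w.py 190 450 256 180.4; python3 w.py 400 300 256 180.4
```

```text
comb n 224 zmed 0.0867 c (568.9,-14.0) size 131.8 x 23.8 longax 91.48 mean [570.2259 -12.7872  85.8256]
tank all n 794 zmed 0.0666 c (574.8,-14.1) size 245.3 x 132.7 longax 2.29 mean [579.6038 -14.6258  70.7913]
tray rim n 352 zmed 0.0486 c (485.3,262.3) size 171.6 x 119.0 longax 156.75 mean [491.5108 259.9839  48.263 ]
rib n 83 zmed 0.0442 c (489.4,-295.9) size 156.5 x 10.5 longax 2.49 mean [ 491.6293 -295.2749   43.8851]
block n 42 zmed 0.0359 c (588.8,-266.0) size 37.0 x 25.1 longax 6.74 mean [ 591.3354 -264.7301   35.8946]
t 0.1 pos [190.8646 647.0453 255.4465] jaw -106.43860648439097 tilt 0.08595785181111673 open 0.08545148081348689 F [-0.2361  0.0246  0.29  ] j [ 1.5721  0.3593  0.0111 -0.0003 -1.2241 -0.2881]
delta cm [-0.0263  5.4932 18.9236] roll 73.161393515609 rows 10.218071720057123
t 0.1 pos [190.8646 647.0453 255.4465] jaw -106.43860648439097 tilt 0.08595785181111673 open 0.08545148081348689 F [-0.2361  0.0246  0.29  ] j [ 1.5721  0.3593  0.0111 -0.0003 -1.2241 -0.2881]
delta cm [-0.0103 29.8796 27.3677] roll 73.161393515609 rows 10.218071720057123
```

>>> {"op": "apply_moves", "data": {"claw": [0, 0, 0, 0, 0], "delta_pos": [[0, 1.0, 3.4], [0, 2.1, 7.2], [0, 3.2, 11.0], [0, 4.4, 15.0], [0, 5.5, 18.9]], "roll": [0, 0, 0, 0, 0]}}

```text
clock: 0.52
eef_pos: [0.1902, 0.4483, 0.2555]
tool_rot: [-0.424, -0.566, -0.423, 0.567]
wrist_force: [-0.2, -0.2, 0.9]
opening: 0.0851
```

```bash
python3 w.py 380 330 256 180.4
```

```text
t 0.5167 pos [190.2069 448.2848 255.4863] jaw -106.43683647135262 tilt 0.07567137018775959 open 0.08505075406272766 F [-0.2201 -0.2445  0.9387] j [ 1.5742  0.0465 -0.3899 -0.0002 -1.1358 -0.2902]
delta cm [-0.0388 21.5506  5.9748] roll 73.16316352864737 rows 10.218318928582034
```

>>> {"op": "apply_moves", "data": {"claw": [0, 0, 0, 0, 0], "delta_pos": [[0, 4, 1.2], [0, 8, 2.4], [0, 12.5, 3.6], [0, 17, 4.8], [0, 21.5, 6.0]], "roll": [7, 14, 21, 28, 35]}}

```text
clock: 0.93
eef_pos: [0.3678, 0.3385, 0.2566]
tool_rot: [0.232, 0.668, 0.232, -0.668]
wrist_force: [0.6, 2.0, -0.7]
opening: 0.0851
```

```bash
python3 w.py 480 160 240 180.4;python3 w.py 564 -16.5 200 180.4
```

```text
t 0.9333 pos [367.8205 338.5384 256.5603] jaw -141.72854924294285 tilt 0.03953212089980317 open 0.08506260725754196 F [ 0.554   1.956  -0.7001] j [ 1.1376  0.0673 -0.3648 -0.0002 -1.138  -0.4696]
delta cm [ 1.6455 20.9658  2.2523] roll 37.87145075705712 rows 5.2893087649521116
t 0.9333 pos [367.8205 338.5384 256.5603] jaw -141.72854924294285 tilt 0.03953212089980317 open 0.08506260725754196 F [ 0.554   1.956  -0.7001] j [ 1.1376  0.0673 -0.3648 -0.0002 -1.138  -0.4696]
delta cm [ 5.6347 40.0272  6.5919] roll 37.87145075705712 rows 9.821533843941923
```

>>> {"op": "apply_moves", "data": {"claw": [0, 0, 0, 0, 0], "delta_pos": [[0.3, 4, 0.6], [0.6, 8, 1.2], [1, 12, 1.8], [1.3, 16, 2.2], [1.6, 20, 2.6]], "roll": [7, 14, 21, 28, 35]}}

```text
clock: 1.35
eef_pos: [0.4715, 0.1654, 0.2401]
tool_rot: [-0.02, -0.707, -0.02, 0.707]
wrist_force: [0.9, 1.7, 0.2]
opening: 0.0856
```

```bash
python3 w.py 564 -16.5 150 180.4
```

```text
t 1.35 pos [471.5306 165.3596 240.1105] jaw -176.76646594515668 tilt 0.008140536253457857 open 0.085643281225278 F [0.9061 1.6636 0.1603] j [ 0.7311  0.0801 -0.39   -0.0002 -1.1007 -0.6746]
delta cm [ 9.0086 18.6793 -8.2075] roll 2.8335340548433123 rows 5.34849638915936
```

>>> {"op": "apply_moves", "data": {"claw": [0, 0, 0, 0, 0], "delta_pos": [[1, 3.6, -1.6], [2, 7.2, -3.2], [3, 10.8, -4.8], [4, 14.4, -6.4], [5, 17.5, -7.7]], "roll": [1, 2, 2.8, 2.8, 2.8]}}

```text
clock: 1.77
eef_pos: [0.5595, -0.0049, 0.1896]
tool_rot: [-0.005, -0.707, -0.004, 0.707]
wrist_force: [0.7, 1.2, 0.4]
opening: 0.0856
```

>>> {"op": "apply_moves", "data": {"claw": [0, 0, 0, 0, 0], "delta_pos": [[0, 0, 0], [0, 0, 0], [0, 0, 0], [0, 0, 0], [0, 0, 0]], "roll": [0, 0, 0, 0, 0]}}

```text
clock: 2.18
eef_pos: [0.5588, -0.0014, 0.1909]
tool_rot: [0.005, 0.707, 0.005, -0.707]
wrist_force: [-0.0, 0.4, 0.9]
opening: 0.0855
```

```bash
python3 w.py 564 -16.5 150 180.4;  python3 - <<'E'
from h import *
from cell import r
for n in("scene","top"):
    im,d=r.capture(n); c=r.get_calibration(n); np.savez(f"{n}1.npz",im=im,d=d,**c)
    if n=="scene": zoom(im,230,100,200,150,4,"pics/s1.png")
    else: zoom(im,250,110,140,120,5,"pics/t1.png")
E
```

```text
t 2.1833 pos [558.7674  -1.3964 190.8859] jaw -179.1396126371314 tilt 0.0561118313024306 open 0.08545997084623136 F [-0.0071  0.4222  0.8613] j [ 0.3479  0.221  -0.3398 -0.     -1.009  -0.3329]
delta cm [ 4.0886  1.5194 -0.4967] roll 0.4603873628685733 rows 1.0527427444573565
```

View pics/s1.png

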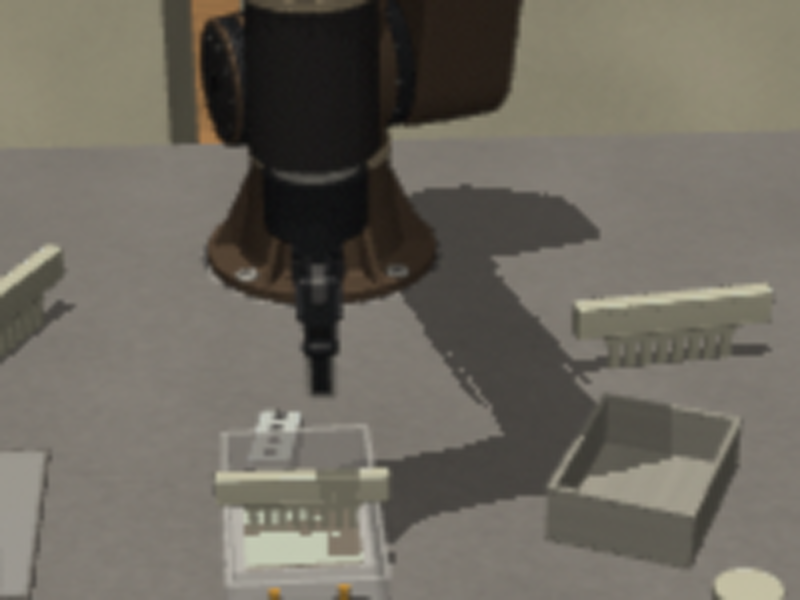

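View pics/t1.png

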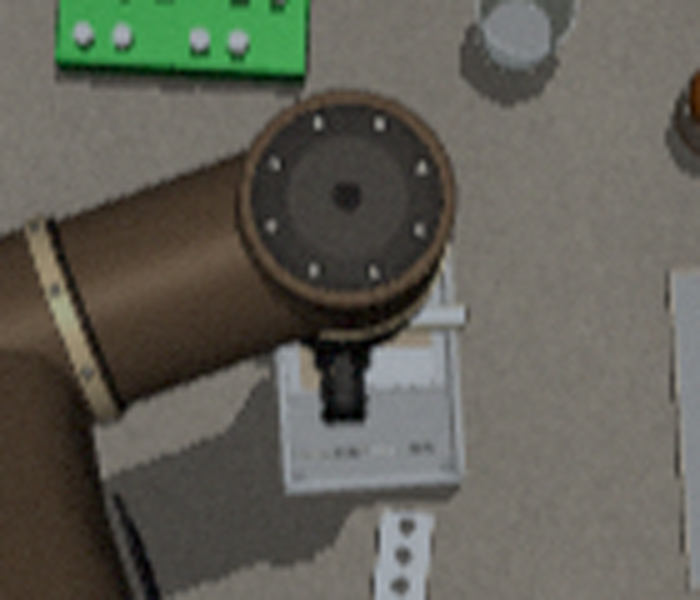

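The scene view shows the gripper edge-on, with its tip at about pixel (310,198) and the comb just in front of it. I'll compare the finger's pixel column with the commanded position to find the camera's offset in y.

```bash
python3 - <<'E'
from h import *
im,d,K,T=ld("scene1"); P=cloud(K,T,d)
for v in range(180,200,3):
    row=im[v,295:325].max(1); idx=np.where(row<60)[0]+295
    if len(idx): 
        p=P[v,idx]; print(v,idx.min(),idx.max(),np.median(p,0))
print(proj(K,T,[.61,-.0014,.175]))
E
```

```text
180 305 313 [0.6289 0.0001 0.2529]
183 306 313 [0.5192 0.0008 0.1849]
186 306 313 [0.6314 0.0011 0.2352]
189 307 312 [0.6166 0.0008 0.2175]
192 308 312 [0.6149 0.002  0.2069]
195 308 312 [0.6149 0.0018 0.1968]
198 309 311 [0.6093 0.0016 0.1838]
[309.0371 200.7691]
```

>>> {"op": "apply_moves", "data": {"claw": [0, 0, 0, 0, 0], "delta_pos": [[2, 1.0, -0.3], [4, 1.5, -0.5], [6, 1.5, -0.5], [8, 1.5, -0.5], [8, 1.5, -0.5]], "roll": [0.3, 0.5, 0.5, 0.5, 0.5]}}

```text
clock: 2.7
eef_pos: [0.5617, -0.0172, 0.107]
tool_rot: [-0.002, -0.705, -0.001, 0.709]
wrist_force: [-0.9, -0.2, 1.0]
opening: 0.0854
```

```bash
python3 w.py 564 -16.5 84 180.4
```

```text
t 2.7 pos [561.731  -17.2324 107.0317] jaw -179.72407073975955 tilt 0.30967463087337865 open 0.08539044274850512 F [-0.888  -0.16    1.0155] j [ 0.317   0.3205 -0.4243 -0.0012 -0.8313 -0.3114]
delta cm [ 2.3019 -0.0739 -0.2396] roll -0.12407073975953153 rows 0.555269572598712
```

>>> {"op": "apply_moves", "data": {"claw": [0, 0, 0, 0, 0], "delta_pos": [[1.3, 0, 0], [2.6, 0, 0], [2.6, 0, 0], [2.6, 0, 0], [2.6, 0, 0]], "roll": [0, 0, 0, 0, 0]}}

```text
clock: 3.12
eef_pos: [0.5648, -0.017, 0.0857]
tool_rot: [0.002, 0.708, 0.002, -0.707]
wrist_force: [0.2, -0.1, 0.6]
opening: 0.0856
```

>>> {"op": "apply_moves", "data": {"claw": [0.5, 1, 1, 1, 1], "delta_pos": [[0, 0, 0], [0, 0, 0], [0, 0, 0], [0, 0, 0], [0, 0, 0]], "roll": [0, 0, 0, 0, 0], "squeeze": 30}}

```text
clock: 3.53
eef_pos: [0.5641, -0.0174, 0.0845]
tool_rot: [0.002, 0.707, 0.002, -0.707]
wrist_force: [0.3, -0.1, -0.0]
opening: 0.0257
```

>>> {"op": "apply_moves", "data": {"claw": [1, 1, 1, 1, 1], "delta_pos": [[0, 0, 0], [0, 0, 0], [0, 0, 0], [0, 0, 0], [0, 0, 0]], "roll": [0, 0, 0, 0, 0]}}

```text
clock: 3.95
eef_pos: [0.5641, -0.0175, 0.0845]
tool_rot: [0.002, 0.707, 0.002, -0.707]
wrist_force: [-0.8, -0.6, 3.9]
opening: 0.0138
```

```bash
python3 w.py 564 -16.5 84 180.4
```

```text
t 3.95 pos [564.1171 -17.4586  84.5011] jaw -179.72676853668034 tilt 0.009316777610056224 open 0.013770332003716287 F [-0.7728 -0.6273  3.927 ] j [ 0.3159  0.35   -0.4456  0.0001 -0.775  -0.3112]
delta cm [ 0.0501 -0.0959  0.0113] roll -0.12676853668034482 rows 0.026091649843753315
```

>>> {"op": "apply_moves", "data": {"claw": [1, 1, 1, 1, 1], "delta_pos": [[-1, 0, 0], [-3, 0, 0], [-5, 0, 0], [-7, 0, 0], [-9, 0, 0]], "roll": [0, 0, 0, 0, 0]}}

```text
clock: 4.37
eef_pos: [0.5638, -0.0175, 0.1756]
tool_rot: [-0.002, -0.707, -0.002, 0.707]
wrist_force: [-0.4, 0.1, -1.3]
opening: 0.0136
```

```bash
python3 w.py 481.5 260 170 156.7
```

```text
t 4.3667 pos [563.8207 -17.4534 175.5635] jaw -179.73661541809332 tilt 0.018133579934980167 open 0.013598801269585886 F [-0.35    0.1364 -1.3363] j [ 0.3159  0.2448 -0.3468 -0.0001 -0.9794 -0.3112]
delta cm [  0.5593 -27.7829   8.1043] roll 23.56338458190669 rows 6.941527400881262
```

>>> {"op": "apply_moves", "data": {"claw": [1, 1, 1, 1, 1], "delta_pos": [[0, -3, 0.9], [0, -6.5, 1.9], [0, -10, 2.9], [0, -13.5, 3.9], [0, -17, 5.0]], "roll": [4, 9, 14, 19, 23.6]}}

```text
clock: 4.78
eef_pos: [0.5126, 0.1537, 0.1749]
tool_rot: [-0.145, 0.692, -0.145, -0.692]
wrist_force: [0.6, 0.3, -0.6]
opening: 0.0134
```

```bash
python3 w.py 481.5 260 160 156.7
```

```text
t 4.7833 pos [512.5908 153.6636 174.9084] jaw 156.3817177788748 tilt 0.030918568972665633 open 0.013404101787085903 F [ 0.6484  0.2675 -0.5587] j [ 0.6578  0.1994 -0.4097 -0.0001 -0.9611 -1.0699]
delta cm [ 1.4937 -8.4965  7.1092] roll -0.31828222112520166 rows 2.6807424842808394
```

>>> {"op": "apply_moves", "data": {"claw": [1, 1, 1, 1, 1], "delta_pos": [[0.4, -2.5, 2.2], [0.8, -5, 4.3], [1.2, -7.2, 6.0], [1.5, -8.5, 7.1], [1.5, -8.5, 7.1]], "roll": [0, 0, 0, 0, 0]}}

```text
clock: 5.2
eef_pos: [0.4808, 0.2613, 0.1591]
tool_rot: [0.142, -0.693, 0.142, 0.693]
wrist_force: [0.8, -0.7, -0.7]
opening: 0.0135
```

>>> {"op": "apply_moves", "data": {"claw": [1, 1, 1, 1, 1], "delta_pos": [[0, 0, 0], [0, 0, 0], [0, 0, 0], [0, 0, 0], [0, 0, 0]], "roll": [0, 0, 0, 0, 0]}}

```text
clock: 5.62
eef_pos: [0.482, 0.2578, 0.1595]
tool_rot: [-0.143, 0.692, -0.143, -0.692]
wrist_force: [0.9, 0.1, -1.5]
opening: 0.0131
```

```bash
python3 w.py 481.5 260 70.5 156.7;  python3 - <<'E'
from h import *
from cell import r
for n in("scene","top"):
    im,d=r.capture(n); c=r.get_calibration(n); np.savez(f"{n}2.npz",im=im,d=d,**c)
    if n=="scene": zoom(im,330,100,160,150,4,"pics/s2.png")
    else: zoom(im,180,130,140,120,5,"pics/t2.png")
E
```

```text
t 5.6167 pos [482.0048 257.8049 159.5065] jaw 156.60174966837485 tilt 0.013503830546442025 open 0.013109931717710663 F [ 0.8599  0.1107 -1.5008] j [ 0.8497  0.2339 -0.4043 -0.     -0.9323 -1.258 ]
delta cm [ 8.9007 -0.1794  0.134 ] roll -0.09825033162513819 rows 2.135131235514168
```

View pics/s2.png

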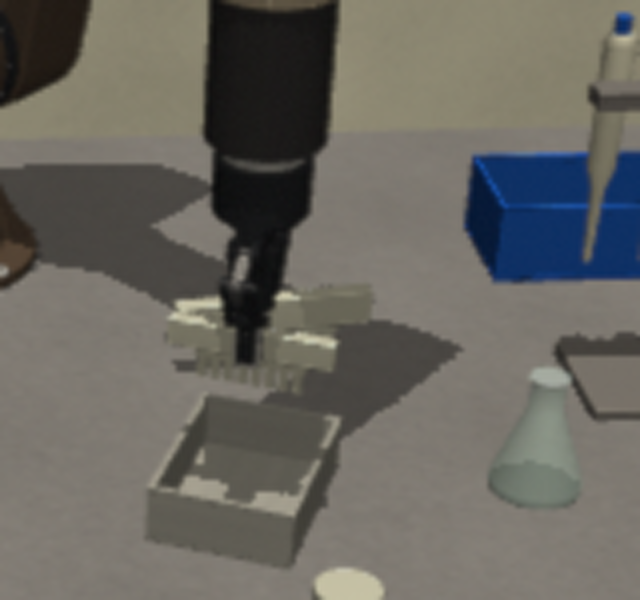

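View pics/t2.png

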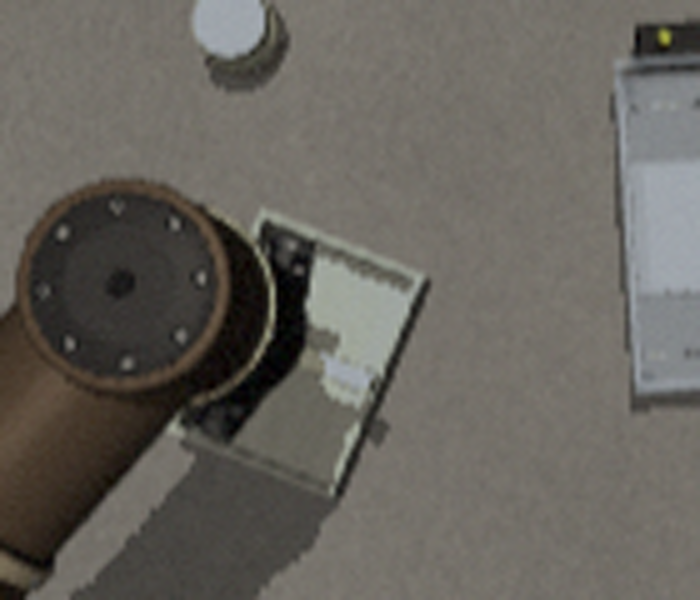

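The comb is held level above the tray and parallel to its short side. The bar ends are at zoomed (168,325) and (335,352), and the gripper is near the middle. Next I'll check the bar's centre against the tray, both in the same scene view.

```bash
python3 - <<'E'
from meas import *
im,d,K,T=ld("scene2"); P=cloud(K,T,d)
b=(im.min(2)>95)
d2=np.where(b,d,0)
u0,v0,w,h=365,165,60,35
m=np.zeros(d.shape,bool); sl=(slice(v0,v0+h),slice(u0,u0+w))
z=P[...,2]; 
from scipy.spatial import cKDTree
m[sl]=((P[...,0]>.40)&(P[...,0]<.56)&(z>.11)&b)[sl]
p=P[m]; print(len(p),p.min(0),p.max(0))
top=p[p[:,2]>.135]
t=np.radians(66.67); e=np.array([np.cos(t),np.sin(t)]); n=np.array([np.sin(t),-np.cos(t)])
c=np.array([.4853,.2623])
s=(p[:,:2]-c)@e; k=(p[:,:2]-c)@n
print("along bar",np.percentile(s,[0,1,50,99,100]),"perp",np.percentile(k,[1,50,99]),"z",np.percentile(p[:,2],[1,99]))
L=p[s<-.04];Rr=p[s>.04]; print(np.percentile(L[:,2],[5,50,99]),np.percentile(Rr[:,2],[5,50,99]))
E
```

```text
216 [0.4533 0.197  0.1115] [0.5399 0.3216 0.2426]
along bar [-0.0687 -0.0673 -0.0005  0.0627  0.0647] perp [-0.0081  0.0052  0.0532] z [0.1148 0.2387]
[0.1426 0.156  0.1677] [0.145  0.1583 0.1651]
```

>>> {"op": "apply_moves", "data": {"claw": [1, 1, 1, 1, 1], "delta_pos": [[2, -0.2, 0.1], [4, -0.2, 0.1], [6, -0.2, 0.1], [8, -0.2, 0.1], [8, -0.2, 0.1]], "roll": [0, 0, 0, 0, 0]}}

```text
clock: 6.13
eef_pos: [0.4799, 0.2588, 0.0759]
tool_rot: [0.142, -0.691, 0.145, 0.694]
wrist_force: [-1.6, -1.3, -1.3]
opening: 0.0131
```

>>> {"op": "apply_moves", "data": {"claw": [1, 1, 1, 1, 1], "delta_pos": [[0.2, 0, 0], [0.4, 0, 0], [0.6, 0, 0], [0.8, 0, 0], [0.8, 0, 0]], "roll": [0, 0, 0, 0, 0]}}

```text
clock: 6.55
eef_pos: [0.4818, 0.2609, 0.0717]
tool_rot: [-0.143, 0.693, -0.143, -0.692]
wrist_force: [0.0, -0.4, -1.0]
opening: 0.0131
```

```bash
python3 w.py 481.5 260 70.5 156.7;  python3 - <<'E'
from h import *
from cell import r
for n in("scene",):
    im,d=r.capture(n); c=r.get_calibration(n); np.savez(f"{n}3.npz",im=im,d=d,**c)
    zoom(im,340,170,100,80,7,"pics/s3.png")
E
```

```text
t 6.55 pos [481.7808 260.9097  71.7436] jaw 156.66169527360748 tilt 0.054360659758957 open 0.013132202004971089 F [ 0.0423 -0.3926 -1.0287] j [ 0.854   0.3446 -0.4947 -0.     -0.7306 -1.2613]
delta cm [ 0.1243  0.0948 -0.0102] roll -0.0383047263925107 rows 0.03755980176899573
```

View pics/s3.png

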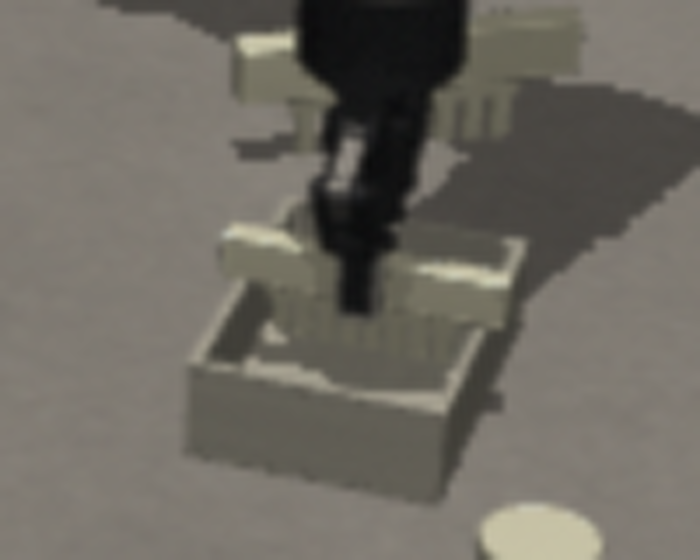

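The picture shows the bar spanning the tray: its left end is on the left wall at zoomed (250,260), its right end on the right wall at (500,295), and the teeth are inside. I'll lower it the last millimetre and let go.

>>> {"op": "apply_moves", "data": {"claw": [1, 1, 1, 1, 1], "delta_pos": [[0.1, 0, 0], [0.1, 0, 0], [0.1, 0, 0], [0.1, 0, 0], [0.1, 0, 0]], "roll": [0, 0, 0, 0, 0]}}

```text
clock: 7.02
eef_pos: [0.4817, 0.2609, 0.0705]
tool_rot: [-0.143, 0.693, -0.143, -0.692]
wrist_force: [-0.7, -0.5, 0.6]
opening: 0.0137
```

>>> {"op": "apply_moves", "data": {"claw": [0.9, 0.8, 0.7, 0.6, 0.5], "delta_pos": [[0, 0, 0], [0, 0, 0], [0, 0, 0], [0, 0, 0], [0, 0, 0]], "roll": [0, 0, 0, 0, 0]}}

```text
clock: 7.43
eef_pos: [0.4816, 0.2607, 0.0702]
tool_rot: [0.143, -0.692, 0.143, 0.693]
wrist_force: [0.7, 1.0, 0.2]
opening: 0.0423
```

>>> {"op": "apply_moves", "data": {"claw": [0.3, 0.3, 0.3, 0.3, 0.3], "delta_pos": [[0, 0, 0], [0, 0, 0], [0, 0, 0], [0, 0, 0], [0, 0, 0]], "roll": [0, 0, 0, 0, 0]}}

```text
clock: 7.85
eef_pos: [0.4816, 0.2607, 0.0703]
tool_rot: [0.143, -0.692, 0.143, 0.693]
wrist_force: [-0.8, 0.5, -0.3]
opening: 0.0597
```

>>> {"op": "apply_moves", "data": {"claw": [0.3, 0.3, 0.3, 0.3, 0.3], "delta_pos": [[-0.5, 0, 0], [-1.5, 0, 0], [-3, 0, 0], [-5, 0, 0], [-8, 0, 0]], "roll": [0, 0, 0, 0, 0]}}

```text
clock: 8.27
eef_pos: [0.4807, 0.2599, 0.1503]
tool_rot: [0.142, -0.692, 0.144, 0.693]
wrist_force: [0.9, -0.4, -0.2]
opening: 0.0596
```

```bash
python3 w.py 533.5 -296 130 92.1;  python3 - <<'E'
from h import *
from cell import r
for n in("scene",):
    im,d=r.capture(n); c=r.get_calibration(n); np.savez(f"{n}4.npz",im=im,d=d,**c)
    zoom(im,340,150,100,100,6,"pics/s4.png")
E
```

```text
t 8.2667 pos [480.6962 259.9049 150.2556] jaw 156.65265434907099 tilt 0.18386673337870194 open 0.05957911612036979 F [ 0.8763 -0.4185 -0.2434] j [ 0.854   0.2456 -0.413  -0.0005 -0.9154 -1.2612]
delta cm [  2.1322  48.94   -26.8815] roll 64.55265434907099 rows 13.399863710447883
```

View pics/s4.png

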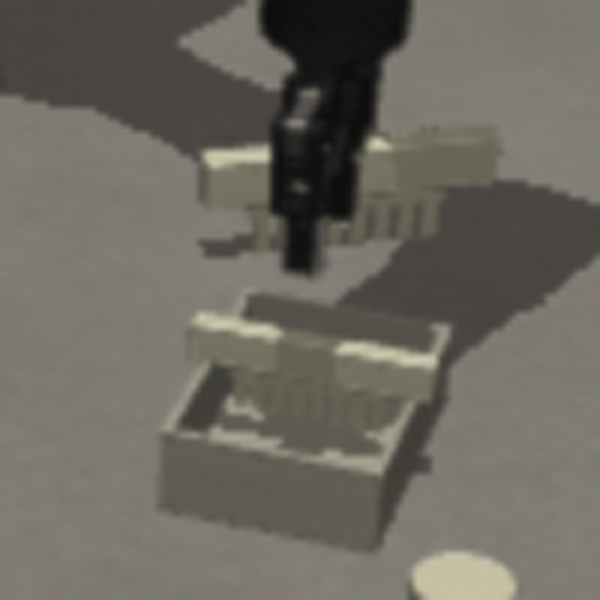

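The comb hangs across the tray and is free: bar ends at zoomed (190,330) and (440,375), resting on both long walls, teeth inside. Now I'll go to the lid.

>>> {"op": "apply_moves", "data": {"claw": [0, 0, 0, 0, 0], "delta_pos": [[-1, 2.6, -1.4], [-2, 6.0, -3.3], [-2, 9.5, -5.2], [-2, 13, -7.1], [-2, 16.5, -9]], "roll": [4, 9, 14, 19, 24]}}

```text
clock: 8.73
eef_pos: [0.499, 0.0722, 0.1717]
tool_rot: [-0.286, 0.648, -0.284, -0.647]
wrist_force: [0.6, 0.1, -0.0]
opening: 0.0853
```

```bash
python3 w.py 533.5 -296 130 92.1
```

```text
t 8.7333 pos [498.9681  72.1781 171.7343] jaw 132.47844163527557 tilt 0.12651320245311573 open 0.0852578389756631 F [ 0.5855  0.0958 -0.04  ] j [ 0.534   0.152  -0.4789  0.0002 -0.9377 -1.3635]
delta cm [  4.1436  22.3256 -29.4838] roll 40.37844163527558 rows 8.924257829057847
```

>>> {"op": "apply_moves", "data": {"claw": [0, 0, 0, 0, 0], "delta_pos": [[0, 2.3, -3], [0, 4.6, -6], [0, 6.9, -9], [0, 9.2, -12.2], [0, 11.5, -15.2]], "roll": [5, 10, 15, 20, 25]}}

```text
clock: 9.15
eef_pos: [0.5176, -0.1181, 0.1716]
tool_rot: [-0.419, 0.571, -0.418, -0.569]
wrist_force: [1.3, 0.2, -0.1]
opening: 0.0856
```

```bash
python3 w.py 533.5 -296 130 92.1
```

```text
t 9.15 pos [ 517.6089 -118.087   171.6401] jaw 107.43972615949248 tilt 0.11004546810775627 open 0.08556302085447726 F [ 1.3001  0.1757 -0.1325] j [ 0.1455  0.1954 -0.4238  0.0003 -0.9497 -1.4121]
delta cm [  4.1664   3.8237 -17.4475] roll 15.339726159492486 rows 4.398336477431067
```

>>> {"op": "apply_moves", "data": {"claw": [0, 0, 0, 0, 0], "delta_pos": [[0, 0.8, -3.8], [0, 1.6, -7.6], [0, 2.5, -11.4], [0, 3.3, -14.6], [0, 3.7, -16.8]], "roll": [4, 8, 12, 15, 15]}}

```text
clock: 9.57
eef_pos: [0.5328, -0.2905, 0.1712]
tool_rot: [-0.49, 0.511, -0.489, -0.51]
wrist_force: [-0.5, 0.5, -0.8]
opening: 0.0858
```

>>> {"op": "apply_moves", "data": {"claw": [0, 0, 0, 0, 0], "delta_pos": [[0, 0, 0], [0, 0, 0], [0, 0, 0], [0, 0, 0], [0, 0, 0]], "roll": [0, 0, 0, 0, 0]}}

```text
clock: 9.98
eef_pos: [0.5332, -0.2865, 0.1708]
tool_rot: [-0.488, 0.512, -0.488, -0.512]
wrist_force: [0.4, 0.1, 1.0]
opening: 0.0852
```

```bash
python3 w.py 533.5 -296 100 92.1;  python3 - <<'E'
from h import *
from cell import r
for n in("scene","top"):
    im,d=r.capture(n); c=r.get_calibration(n); np.savez(f"{n}5.npz",im=im,d=d,**c)
    if n=="scene": zoom(im,150,120,150,140,4,"pics/s5.png")
    else: zoom(im,340,110,120,130,4,"pics/t5.png")
E
```

```text
t 9.9833 pos [ 533.2498 -286.4644  170.7967] jaw 92.74798815724317 tilt 0.030708232761060567 open 0.08516904343898589 F [0.4274 0.1131 0.9694] j [-0.1706  0.3125 -0.2626 -0.0001 -0.9952 -1.3522]
delta cm [ 7.0797  0.0245 -0.9533] roll 0.6479881572431765 rows 1.71310502436777
```

View pics/s5.png

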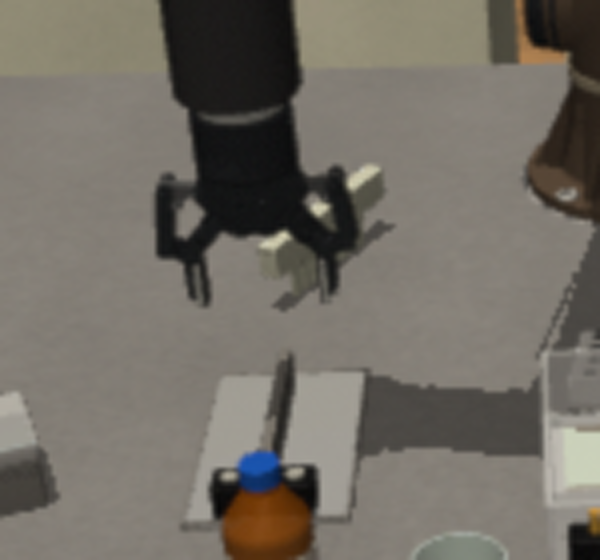

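View pics/t5.png

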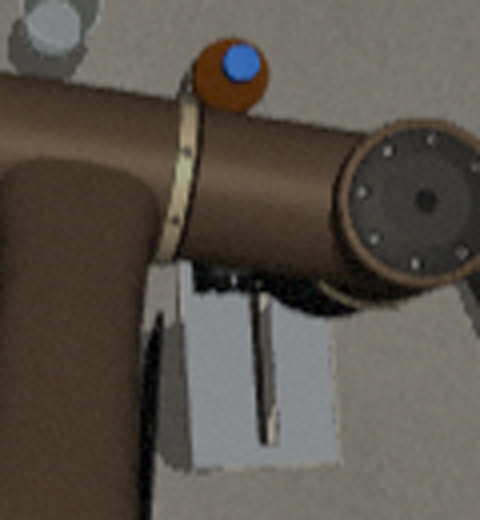

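The scene view shows the open fingers at zoomed (200,290) and (330,285) on either side of the rib line, with the rib at (283,400). They need to go about 1 cm towards -y, as worked out. Now I'll descend.

>>> {"op": "apply_moves", "data": {"claw": [0, 0, 0, 0, 0], "delta_pos": [[1, 0, -0.6], [3.5, 0, -1.0], [6, 0, -1.0], [8, 0, -1.0], [9.5, 0, -1.0]], "roll": [0.6, 0.6, 0.6, 0.6, 0.6]}}

```text
clock: 10.5
eef_pos: [0.5325, -0.2972, 0.0726]
tool_rot: [0.491, -0.508, 0.491, 0.51]
wrist_force: [0.4, -0.2, 0.6]
opening: 0.0856
```

>>> {"op": "apply_moves", "data": {"claw": [0, 0, 0, 0, 0], "delta_pos": [[0, 0, 0], [0, 0, 0], [0, 0, 0], [0, 0, 0], [0, 0, 0]], "roll": [0, 0, 0, 0, 0]}}

```text
clock: 10.92
eef_pos: [0.5343, -0.2976, 0.0766]
tool_rot: [-0.491, 0.51, -0.49, -0.508]
wrist_force: [-0.1, 0.2, -0.4]
opening: 0.085
```

```bash
python3 w.py 533.5 -296.5 37 92.1;  python3 - <<'E'
from h import *
from cell import r
for n in("scene",):
    im,d=r.capture(n); c=r.get_calibration(n); np.savez(f"{n}6.npz",im=im,d=d,**c)
    zoom(im,180,160,90,90,7,"pics/s6.png")
E
```

```text
t 10.9167 pos [ 534.2957 -297.6081   76.5505] jaw 92.07600859793284 tilt 0.12429303673399439 open 0.08496771500028313 F [-0.0664  0.1623 -0.4135] j [-0.1891  0.423  -0.3465  0.0002 -0.7991 -1.3456]
delta cm [3.9548 0.0837 0.1161] roll -0.023991402067153444 rows 0.949016769051434
```

View pics/s6.png

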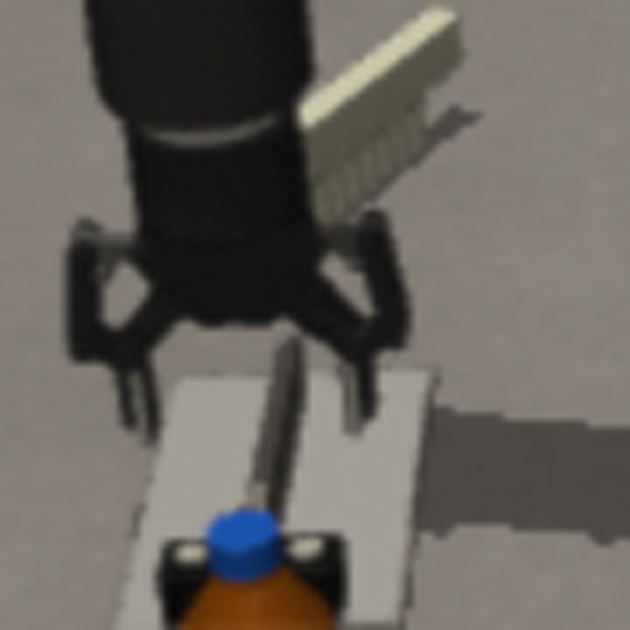

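The fingers are at zoomed (145,430) and (362,425), either side of the rib at (275,430), and clear of the bottle. I'll finish the descent and close.

>>> {"op": "apply_moves", "data": {"claw": [0, 0, 0, 0, 0], "delta_pos": [[1.2, 0, 0.1], [2.4, 0, 0.1], [3.4, 0, 0.1], [3.8, 0.1, 0.1], [3.8, 0.1, 0.1]], "roll": [0, 0, 0, 0, 0]}}

```text
clock: 11.38
eef_pos: [0.5314, -0.2962, 0.0358]
tool_rot: [0.49, -0.508, 0.491, 0.51]
wrist_force: [0.1, -1.0, -0.0]
opening: 0.0853
```

>>> {"op": "apply_moves", "data": {"claw": [0.3, 0.6, 0.8, 0.9, 1], "delta_pos": [[0, 0, 0], [0, 0, 0], [0, 0, 0], [0, 0, 0], [0, 0, 0]], "roll": [0, 0, 0, 0, 0], "squeeze": 70}}

```text
clock: 11.8
eef_pos: [0.5328, -0.2965, 0.0377]
tool_rot: [-0.491, 0.509, -0.491, -0.509]
wrist_force: [-0.9, -0.7, 0.5]
opening: 0.0257
```

>>> {"op": "apply_moves", "data": {"claw": [1, 1, 1, 1, 1], "delta_pos": [[0, 0, 0], [0, 0, 0], [0, 0, 0], [0, 0, 0], [0, 0, 0]], "roll": [0, 0, 0, 0, 0]}}

```text
clock: 12.22
eef_pos: [0.5328, -0.2965, 0.0378]
tool_rot: [-0.491, 0.509, -0.491, -0.509]
wrist_force: [-0.5, 1.0, 5.3]
opening: 0.0088
```

```bash
python3 w.py 533.5 -296.5 37 92.1
```

```text
t 12.2167 pos [ 532.763  -296.5447   37.7578] jaw 92.08076977598826 tilt 0.036595823192882536 open 0.008832422426870015 F [-0.5456  1.0193  5.2813] j [-0.1878  0.4712 -0.3804  0.0002 -0.7185 -1.3468]
delta cm [ 0.0758 -0.0738  0.0018] roll -0.019230224011735686 rows 0.02537243612164232
```

>>> {"op": "apply_moves", "data": {"claw": [1, 1, 1, 1, 1], "delta_pos": [[-0.3, 0, 0], [-0.7, 0, 0], [-1.2, 0, 0], [-1.7, 0, 0], [-2, 0, 0]], "roll": [0, 0, 0, 0, 0]}}

```text
clock: 12.63
eef_pos: [0.5327, -0.2965, 0.058]
tool_rot: [-0.491, 0.509, -0.491, -0.509]
wrist_force: [-0.2, -0.6, -4.1]
opening: 0.0089
```

```bash
cat > look.py <<'E'
import sys
from meas import *
from cell import r
n=sys.argv[1]; tag=sys.argv[2]; win=list(map(int,sys.argv[3:8]))
im,d=r.capture(n); c=r.get_calibration(n); np.savez(f"{n}{tag}.npz",im=im,d=d,**c)
zoom(im,*win[:4],win[4],f"pics/{n[0]}{tag}.png")
s=r.observe(); print(s["clock"],s["eef_pos"],"F",s["wrist_force"],"T",s["torque"],"open",s["opening"])
E
python3 look.py scene 7 180 160 90 90 7
```

```text
12.6833 [ 0.533  -0.2966  0.0585] F [ 0.3732  0.2197 -2.6867] T [-0.0057 -0.0424 -0.046 ] open 0.008605574894219682
```

View pics/s7.png

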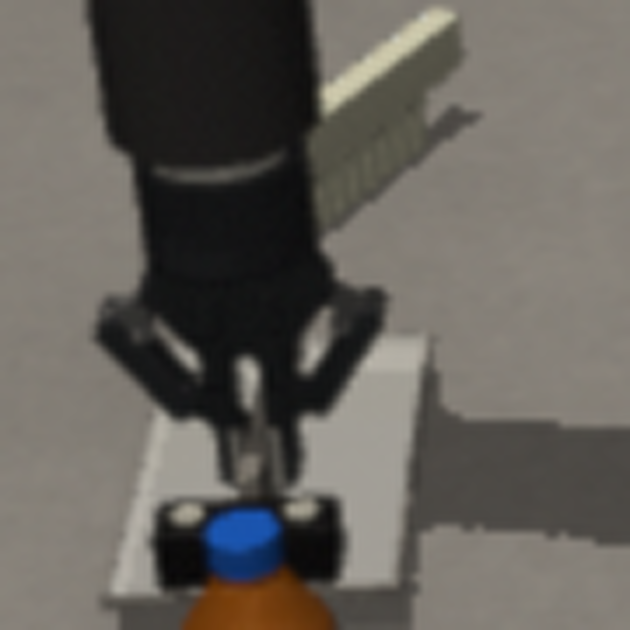

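The lid has left the bench level, with the block at zoomed (250,540) and its front edge horizontal at (260,595). The load of about 4 N and the small moment agree. I'll keep lifting.

>>> {"op": "apply_moves", "data": {"claw": [1, 1, 1, 1, 1], "delta_pos": [[-1, 0, 0], [-2.5, 0, 0], [-4, 0, 0], [-5.5, 0, 0], [-7, 0, 0]], "roll": [0, 0, 0, 0, 0]}}

```text
clock: 13.1
eef_pos: [0.5323, -0.2964, 0.1285]
tool_rot: [0.491, -0.509, 0.491, 0.509]
wrist_force: [-0.5, -0.0, -3.3]
opening: 0.0093
```

>>> {"op": "apply_moves", "data": {"claw": [1, 1, 1, 1, 1], "delta_pos": [[-1, 0, 0], [-2, 0, 0], [-3, 0, 0], [-3, 0, 0], [-3, 0, 0]], "roll": [0, 0, 0, 0, 0]}}

```text
clock: 13.52
eef_pos: [0.5326, -0.2964, 0.1576]
tool_rot: [-0.491, 0.509, -0.491, -0.509]
wrist_force: [-0.9, 0.2, -4.9]
opening: 0.0087
```

```bash
python3 look.py scene 8 160 130 120 110 6; python3 w.py 540 -14.5 157 92.8
```

```text
13.5667 [ 0.5322 -0.2963  0.1569] F [ 0.5064  0.7289 -4.2761] T [-0.0119  0.091  -0.0688] open 0.0086816207931409
t 13.5667 pos [ 532.2365 -296.2749  156.8846] jaw 92.05393029298091 tilt 0.033580710343538364 open 0.0086816207931409 F [ 0.5064  0.7289 -4.2761] j [-0.1878  0.3321 -0.2692 -0.0004 -0.9699 -1.3469]
delta cm [ 0.0003 -1.7857 28.1316] roll -0.7460697070190889 rows 6.759756804566875
```

View pics/s8.png

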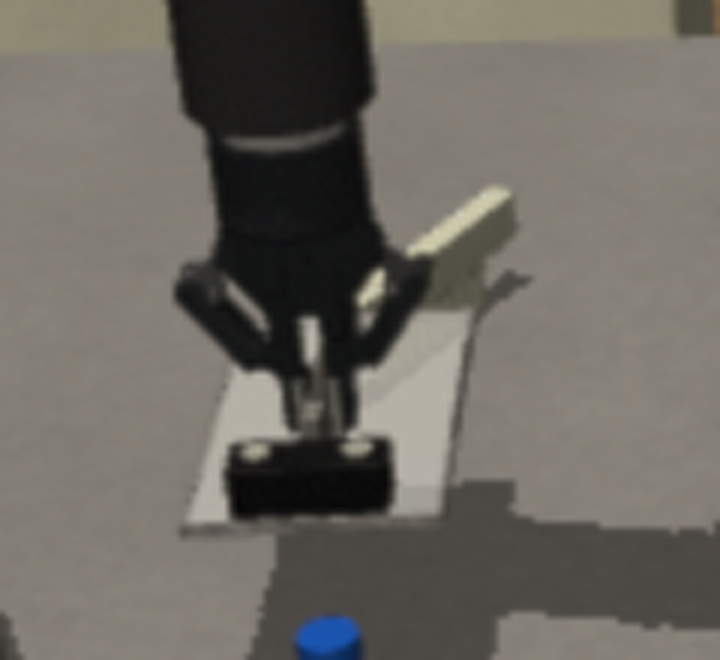

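The lid is up and clear of the bottle. The block is at zoomed (310,480) and the plate's front edge runs from (185,530) to (440,520), so it looks level. I'll fit the plate's plane to check.

```bash
cat > lid.py <<'E'
import sys
from meas import *
n=sys.argv[1]; u0,v0,w,h=map(int,sys.argv[2:6]); 
im,d,K,T=ld(n); P=cloud(K,T,d)
m=np.zeros(d.shape,bool); m[v0:v0+h,u0:u0+w]=True
lo,hi=float(sys.argv[6]),float(sys.argv[7])
m&=(P[...,2]>lo)&(P[...,2]<hi)&(im.min(2)>110)
p=P[m]; 
for _ in range(4):
    A=np.c_[p[:,0],p[:,1],np.ones(len(p))]; f=np.linalg.lstsq(A,p[:,2],rcond=None)[0]; e=p[:,2]-A@f; p=p[abs(e)<2.5*e.std()]
print("plate n",len(p),"slopes",f[:2],"std",e.std(),"zmean",p[:,2].mean(),"ext",p.min(0),p.max(0))
(cx,cy),(a,b),g=cv2.minAreaRect((p[:,:2]*1000).astype(np.float32)); print(cx,cy,a,b,g)
E
python3 lid.py scene8 180 170 70 60 .10 .15
```

```text
plate n 620 slopes [0.0007 0.0012] std 0.0017070824388016493 zmean 0.12670251187917358 ext [ 0.3874 -0.3613  0.1227] [ 0.6086 -0.2297  0.131 ]
498.0628356933594 -296.31781005859375 216.98182678222656 128.25233459472656 2.3643624782562256
```

>>> {"op": "apply_moves", "data": {"claw": [1, 1, 1, 1, 1], "delta_pos": [[0, 0, 1.2], [0, -0.1, 3.2], [0, -0.2, 5.7], [0, -0.3, 8.4], [0, -0.4, 11]], "roll": [0, -0.2, -0.4, -0.6, -0.7]}}

```text
clock: 13.98
eef_pos: [0.5317, -0.1849, 0.1562]
tool_rot: [0.488, -0.511, 0.488, 0.512]
wrist_force: [0.2, 0.2, -3.6]
opening: 0.0086
```

>>> {"op": "apply_moves", "data": {"claw": [1, 1, 1, 1, 1], "delta_pos": [[0, -0.2, 2.6], [0, -0.8, 5.2], [0, -1.6, 7.8], [0, -2.5, 10.4], [0, -3.5, 13]], "roll": [0, 0, 0, 0, 0]}}

```text
clock: 14.4
eef_pos: [0.5605, -0.0532, 0.1565]
tool_rot: [0.487, -0.512, 0.488, 0.512]
wrist_force: [0.4, -0.0, -3.5]
opening: 0.0093
```

```bash
python3 w.py 604.5 -14.5 153 92.8
```

```text
t 14.4 pos [560.4785 -53.1626 156.5466] jaw 92.7667876856247 tilt 0.08717102322280917 open 0.009342708418458561 F [ 0.3987 -0.0355 -3.4578] j [ 0.2529  0.2632 -0.3712 -0.0003 -0.9379 -1.7752]
delta cm [ 0.3476 -4.5842  3.6493] roll -0.03321231437529093 rows 1.4075873619349941
```

>>> {"op": "apply_moves", "data": {"claw": [1, 1, 1, 1, 1], "delta_pos": [[0, -1.1, 1.5], [0.1, -2.3, 2.6], [0.2, -3.5, 3.4], [0.3, -4.3, 3.6], [0.3, -4.6, 3.6]], "roll": [0, 0, 0, 0, 0]}}

```text
clock: 14.82
eef_pos: [0.6066, -0.0166, 0.1534]
tool_rot: [0.487, -0.512, 0.488, 0.512]
wrist_force: [-0.1, -0.5, -3.7]
opening: 0.0092
```

>>> {"op": "apply_moves", "data": {"claw": [1, 1, 1, 1, 1], "delta_pos": [[0, 0, 0], [0, 0, 0], [0, 0, 0], [0, 0, 0], [0, 0, 0]], "roll": [0, 0, 0, 0, 0]}}

```text
clock: 15.23
eef_pos: [0.6052, -0.0172, 0.1546]
tool_rot: [-0.488, 0.512, -0.488, -0.512]
wrist_force: [0.3, -0.2, -3.0]
opening: 0.0092
```

```bash
python3 w.py 604.5 -14.5 153 92.8; python3 look.py scene 9 250 130 120 150 4;python3 look.py top 9 205 110 180 140 4;python3 lid.py scene9 270 170 80 80 .10 .15
```

```text
t 15.2333 pos [605.1511 -17.1852 154.5684] jaw 92.72896190799472 tilt 0.015313368061486672 open 0.009209946002783456 F [ 0.3171 -0.2456 -2.9781] j [ 0.294   0.3283 -0.2812 -0.     -0.961  -1.8171]
delta cm [0.1568 0.0523 0.2713] roll -0.07103809200528133 rows 0.07619038886294395
15.2833 [ 0.6052 -0.017   0.1546] F [ 0.6434  0.5655 -3.4461] T [-0.0022  0.0406  0.0091] open 0.00865860741512195
15.3333 [ 0.6053 -0.0169  0.1545] F [-0.4782  0.7005 -3.5446] T [-0.0198  0.0299  0.0257] open 0.009074726123928288
plate n 687 slopes [0.0017 0.0008] std 0.0016619357860367817 zmean 0.12370152518647261 ext [ 0.4573 -0.0843  0.1195] [0.6856 0.051  0.128 ]
570.8986206054688 -16.255569458007812 226.0067596435547 129.2724151611328 2.1150293350219727
```

View pics/s9.png

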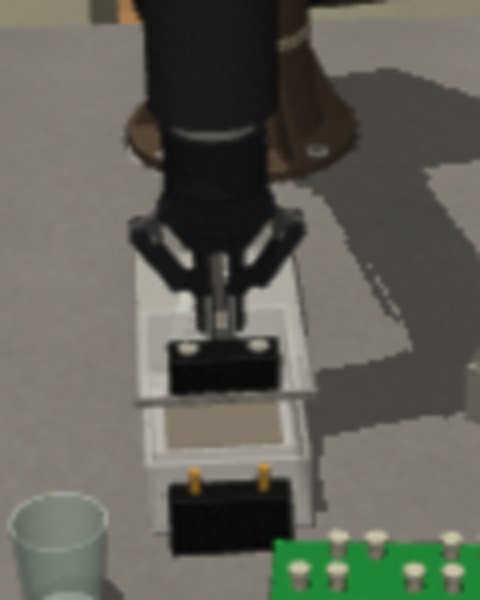

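View pics/t9.png

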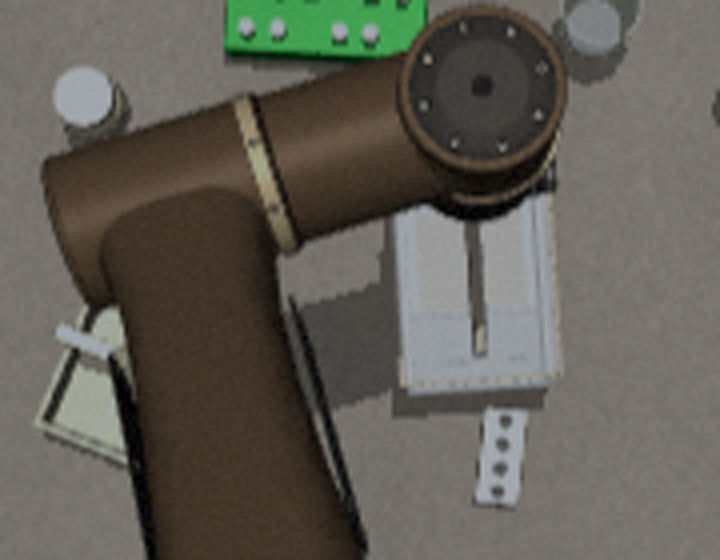

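The scene view shows the lid level over the tank. Its block at zoomed (222,365) is on the plug side (plug at (230,515)), its front edge is at (225,398), and there is a clear gap above the rim. The top view shows the tray with the comb's end at (75,338), partly hidden by the arm. I'll check the centring with the top camera.

```bash
python3 - <<'E'
from meas import *
im,d,K,T=ld("top9"); P=cloud(K,T,d)
m=np.zeros(d.shape,bool); m[155:212,300:346]=True; m&=(P[...,2]>.108)&(P[...,2]<.135)
p=P[m]; print(len(p),np.percentile(p[:,0],[0,1,2]),np.percentile(p[:,1],[0,1,99,100]))
q=p[p[:,0]<.53]; print("y mid",(q[:,1].min()+q[:,1].max())/2, "z",np.median(q[:,2]))
# edges
for x0 in(.47,.5,.53): 
    s=q[abs(q[:,0]-x0)<.006]; print(x0,s[:,1].min(),s[:,1].max(),s[:,1].mean())
im,d,K,T=ld("top0"); P=cloud(K,T,d)
m=np.zeros(d.shape,bool); m[155:215,300:346]=True; m&=(P[...,2]>.057)&(P[...,2]<.075)
p=P[m]; print("tank rear",np.percentile(p[:,0],[0,1,2]))
for x0 in(.47,.5,.53): 
    s=p[abs(p[:,0]-x0)<.006]; print(x0,s[:,1].min(),s[:,1].max())
E
python3 meas.py top9 2>/dev/null | grep -E "tubebl|reag"
```

```text
1626 [0.4554 0.4581 0.4589] [-0.0897 -0.0869  0.0424  0.0455]
y mid -0.024552515743616013 z 0.12279430058073504
0.47 -0.08968836438902239 0.037480597743338416 -0.024014528336195065
0.5 -0.08755330398241076 0.04032482523654606 -0.02565520857742675
0.53 -0.08735135329415555 0.03986914466943782 -0.02291112882045729
tank rear [0.4518 0.4526 0.4547]
0.47 -0.08344285577031543 0.03203380169826375
0.5 -0.0810240520149093 0.03488794890588543
0.53 -0.08172769237654105 0.037723228010563666
```

```bash
python3 - <<'E'
from meas import *
im,d,K,T=ld("scene9"); P=cloud(K,T,d)
m,p=rect(P,d,(360,190,60,50),.064,.09,"comb now")
zoom(im,340,170,120,110,5,"pics/s9b.png")
L=p[p[:,1]<.23];H=p[p[:,1]>.29]; print(np.percentile(L[:,2],95),np.percentile(H[:,2],95))
a,b=ld("scene0")[0],im
df=cv2.absdiff(a,b).max(2); df[:250]=0
ys,xs=np.where(df>60); print(len(ys))
E
python3 w.py 604.5 -14.5 153 92.8
```

```text
comb now n 206 zmed 0.0720 c (484.2,263.8) size 132.7 x 29.7 longax 66.55 mean [487.9478 263.3542  71.5628]
0.07673165128970443 0.07633501629014745
0
t 15.3333 pos [605.2965 -16.8985 154.5457] jaw 92.74685581759704 tilt 0.02112038427759497 open 0.009074726123928288 F [-0.4782  0.7005 -3.5446] j [ 0.2944  0.3285 -0.2809 -0.0001 -0.961  -1.8172]
delta cm [0.1546 0.0681 0.2434] roll -0.05314418240295993 rows 0.07104319433331319
```

View pics/s9b.png

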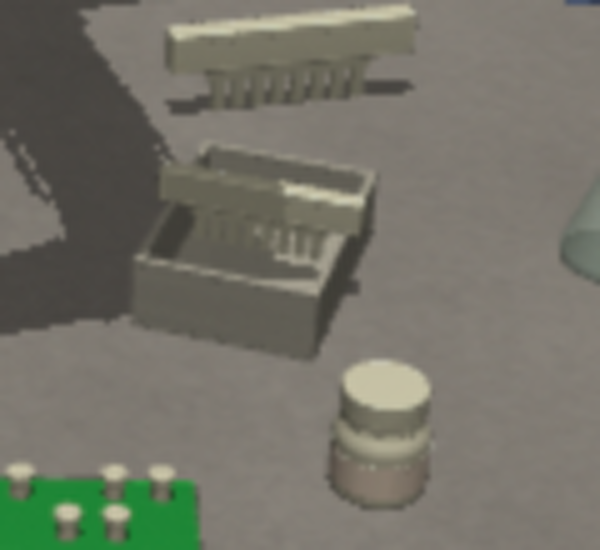

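The comb sits level across the tray, with its bar ends at zoomed (165,185) and (365,215) and its teeth inside. Its centre is within 2 mm of the tray's in the same view, its angle is right, and the two ends differ in height by less than 1 mm. I'll hand the job in.

```bash
python3 -c "
from cell import r
print(r.close_job())"
```

```text
the job is handed in; nothing more can be done
None
```

The comb is hanging across the rinse tray, let go, and the lid is being held still about 53 mm above the tank rim. I handed the job in at about 15.3 s. `close_job` reports no verdict, so the figures below are my own last checks.

- **Comb:** the centre is about 2 mm from the tray's centre. The bar is parallel to the tray's width (66.6° against 66.7°), both ends are at the same height within 1 mm, and the teeth are inside.
- **Lid:** it is gripped at its rib with 70 N, close to the balance point, and is level (slopes under 0.002). It is about 4 mm off the tank's centre along its length and about 1 mm across. The yaw error is under 1°, and the block is over the plug end.
- **Bystanders:** comparing pictures with the start, I found no change in the front part of the bench, where the rack, beaker, bottle and jar stand. The tube block, flask and tip box were not compared; no move went near them.

**Disagreements:**
- The two cameras differ by about 4 mm in y; I used the midpoint, which matched the known gripper position.
- The scene camera puts the lid up to about 6 mm further along x than the top camera does. That is well within the 18 mm and 22 mm limits.

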